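# Put the mixing flask away after stirring

## Task

The painting medium has been stirred: first lay the wooden stirring rod from the mixing tray into the empty middle groove of the drying rack, setting it down rather than dropping it, then close the upright flask with the stopper that fits its neck, pushed in until its head sits flat on the rim. Centre the rod over the rack's two rails, and leave the two rods already on the rack and the larger stopper where they are; do not knock the flask over.

Things in the scene. Friction and masses are not known exactly. Their poses are not given: they have to be found in the camera images.
- rod_center (a point): The stirring rod to move: plain round wooden rod, 16 mm diameter, 160 mm long, about 30 g. The point is its centre; x runs along the rod (it may be rolled about x). It starts lying level along the mixing tray's x, across the tray's two end rims (36 mm above the table), over the open hollow into which fingers can reach.
- tray_top (a point): Mixing tray: open grey plastic box fixed to the table, 112 mm along x, 130 mm along y, 36 mm tall, walls and floor about 6 mm. The point is the middle of the opening at rim height; x is the rod's direction. Pairs of nubs 6 mm high stand on the end rims (53 mm either way along x), beside the rod.
- rack_groove (a point): Empty middle groove of the drying rack: a point on its centre line, midway between the two rails, at the height of the rail tops (42 mm above the table). x runs along the groove, z up. A rod lying home has its centre 8 mm above this point. Ribs 6 mm high stand on the rails 12.5 mm either side of the centre line; between the rails the fingers may reach down towards the base.
- rack_base (a point): The drying rack, fixed to the table; the point is the centre of its underside, axes as the groove's. White plastic base 130 mm along x, 170 mm along y, 8 mm thick; two rails 18 mm wide run along y at x = 50 mm either way, tops 42 mm up. Ribs on the rails form three grooves along x, 50 mm apart in y; the outer two hold rods.
- rod_a_center (a point): Centre of the rod in the groove at +y of the middle one (50 mm away), same size as the stirring rod; loose, to be left alone.
- rod_b_center (a point): Centre of the rod in the groove at -y of the middle one (50 mm away), same size; loose, to be left alone.
- flask_mouth (a point): The flask: amber glass, conical, standing loose and upright on the table, 110 mm tall, 100 mm wide at the foot, about 550 g. The point is the centre of the open mouth at rim height, z up along its axis. The straight neck is 48 mm outside and 40 mm inside, from 74 mm height to the rim.
- stopper_grip (a point): The stopper that fits (the smaller one), dark rubber, about 110 g, standing upright on its narrow end. Tapered plug 22 mm long, 30 mm diameter at the tip, 36 mm at the top; above it a straight round head, 48 mm diameter, 44 mm tall, its flat underside the shoulder. The point is on the axis (z, up) where to grip the head: 26 mm above the shoulder, 48 mm above the plug's tip, 18 mm below the top.
- stopper_shoulder (a point): The same stopper, on its axis at the underside of the head, 22 mm above the plug's tip. Seated, it coincides with the flask mouth point.
- big_stopper_grip (a point): The larger dark rubber stopper, head 62 mm diameter and 44 mm tall, plug 44 to 52 mm: too big for the neck; loose, to be left alone. It stands upright like the other one, 95 to 145 mm from it in y (either may be the nearer to the rack). The point is on its axis, 48 mm above the table.
Not all that is in view belongs to the job. What is shaped like the part that bears flask_mouth but purple is not meant.

How it is judged:
On the way, in this order (a step that is already met when the one before it is completed fails the run):
1. the stirring rod lies in the rack's middle groove, released (y of rod_center in the frame of rack_groove between -0.005 and 0.005 m and x of rod_center in the frame of rack_groove between -0.025 and 0.025 m and z of rod_center in the frame of rack_groove between 0.005 and 0.011 m and angle between the x axis of rod_center and the x axis of rack_groove, either way round below 0.1 rad and contact force between the fingers and rod below 0.05 N and linear speed of rod below 0.02 m/s), for 0.2 s.
2. the fitting stopper is seated in the flask neck, released (z of stopper_shoulder in the frame of flask_mouth between -0.003 and 0.003 m and horizontal distance between stopper_shoulder and flask_mouth below 0.004 m and angle between the z axis of stopper_grip and the z axis of flask_mouth, either way round below 0.08 rad and angle between stopper_grip's own z axis and vertical below 0.12 rad and contact force between the fingers and stopper below 0.05 N and linear speed of stopper below 0.02 m/s), for 0.2 s.
At the end, for the whole second after the job is handed in: Rod rests in the middle groove on both rails (5 mm across, 25 mm along, 3 mm in height, 0.1 rad); smaller stopper seated in the flask neck (shoulder within 3 mm of rim height, 4 mm of centre, 0.08 rad of the neck axis, 0.12 rad of vertical); flask upright to 0.06 rad; both released, at rest (all of step 1 and all of step 2 and angle between flask_mouth's own z axis and vertical below 0.06 rad); the robot touches nothing.
It fails at once if a rod already on the rack is moved by more than 15 mm (distance of any of rod_a_center, rod_b_center from where it was at the start of the episode above 0.015 m).
It fails at once if the larger stopper is moved by more than 20 mm (distance of big_stopper_grip from where it was at the start of the episode above 0.02 m).
It fails at once if the flask is knocked over or tipped by more than 0.35 rad (angle between flask_mouth's own z axis and vertical above 0.35 rad).
It fails at once if the rod is dropped (falls freely faster than 0.6 m/s, about 18 mm of fall) (contact force between each of the fingers, anything else and rod below 0.01 N and linear speed of rod above 0.6 m/s).
It also fails if it takes over 58 s, if anything falls off the work surface, if the arm or the gripper's body presses on something with over 40 N, if the wrist force passes 120 N, or if a joint passes its speed limit or range.

## Robot

A 6-joint arm with a two-finger parallel gripper is mounted at the origin on the work surface. World frame = base frame: x ahead of the robot, y to its left, z up, the work surface at z = 0. Lengths are in m, angles in rad, forces in N, time in s.
With the tool pointing down it reaches from about 0.3 to 0.85 m from the base axis. Payload 4.2 kg.
Tool frame: the origin (TCP) lies midway between the tips of the shut fingers; the grasp point (between the pads) lies 19 mm behind it; z points along the fingers, y is the line along which they close (so a half turn about z gives the same grasp; the last joint's range is limited). The gripper opens to 91 mm and grips with 3 to 60 N. Pads are 32 mm wide; open, the fingers measure 118 mm over their backs; the gripper's body (76 mm by 178 mm) begins 60 mm behind the grasp point.
Start: joints at [1.295, 0.32, 1.565, -0, 1.257, -0.02], TCP at [0.145, 0.556, 0.214] pointing down, gripper open.
Joint ranges: [-3.11, 3.11], [-0.84, 2.01], [0.21, 2.61], [-1.34, 4.49], [0.05, 2.63], [-2.56, 2.56]. Speed limits (rad/s): [2.57, 2.57, 3.14, 3.14, 3.14, 3.14].

## Interface

Orientations are given as a 3x3 rotation matrix whose columns are the frame's x, y, z axes.
In Python, from workcell import bot, viewer gives the robot as it stands.
- The arm moves only by the shell command python3 -m jog 'ROWS' [FORCE]. ROWS is JSON, a list that holds one entry, the list of rows, each a list of 5 numbers: the closure, from -1 (fully open) to 1 (shut), then the shift along the world's x, y, z in mm, then the turn about the world's z in rad. A call has 1 to 10 rows; each row is the pose to reach, as a shift and turn from the pose commanded when the call began; what a row does not reach only later rows make up. A row lasts 1/10 s, in which the tool goes at most 50 mm and 8.59 degrees, less where a joint would pass 70% of its speed; a pose out of reach is approached as far as the arm can. A call with a gripper value outside its range is refused whole. The fingers move at their own pace and stop on an object; FORCE is the grip in N (left out, the last holds). Time passes only in rows, so rows that repeat a pose let the fingers close. It gives the time, the measured TCP pose, the force, the opening and the grip force at its end, in the units of the state.
- bot.get_obs(): the state, without advancing time (a new reading comes with each control period).
- viewer.read_camera(name): name is "scene" or "side" or "wrist"; returns a dict with "img" (384x512x3 uint8, red, green, blue), "fovy" (degrees; the focal length in pixels is half the picture's height over the tangent of half this angle, whatever the lens; pixels are square), "cx", "cy" (the principal point, pixels), "R" (3x3) and "t" (3): a world point X has camera coordinates R X + t; the wrist camera has in their place "mount" (4x4, takes a point from camera to tool coordinates, whose origin is the TCP and whose axes are the flange's). Camera axes: x right, y down, z forward; pixel columns grow to the right and rows downward; lengths in m; the calibration is good to about 2 mm. A picture is of the moment at which its call begins: read the wrist's pose just before it. There is no depth.
- bot.hand_in(): hands the job in; it is judged then, once.
The state is a dict: "t": time; "qpos": joint angles; "qd": joint speeds; "joint_torque": joint torques, N m; "tool_pos": TCP position; "tcp_rot": TCP orientation; "wrist_force": force on the tool from outside, world axes, zero at the start; "torque": the same for the moment, N m; "gripper_width": finger opening in m; "grasp_force": force on a finger pad.
Only numpy, scipy, OpenCV 4.12 (cv2) and the standard library are available. Lean on these libraries where they do the work, as an engineer would, in place of code of your own. Each camera call takes 0.05 s, during which the arm holds its last target. There are 200 camera calls.

## Working session

There is one attempt and no reset: what is moved stays moved. The work goes in short steps, Python scripts to look and compute and a shell command to move; the robot and the scene stay as the last step left them, time stands still between calls to the robot, and variables do not carry over. Pictures are saved under pics/ and viewed, at most 10 in all, crops included, and the job is handed in when it is done.

```bash
mkdir -p pics; cat > h.py <<'E'
import numpy as np, cv2
from workcell import bot, viewer
def save(n,f):
    c=viewer.read_camera(n); cv2.imwrite(f,cv2.resize(c['img'][:,:,::-1],(800,600),interpolation=cv2.INTER_CUBIC)); return c
def cam(c,o=None):
    if 'R' in c: R=np.array(c['R']);t=np.array(c['t'])
    else:
        M=np.array(c['mount']);T=np.eye(4);T[:3,:3]=o['tcp_rot'];T[:3,3]=o['tool_pos']
        I=np.linalg.inv(T@M);R=I[:3,:3];t=I[:3,3]
    f=192/np.tan(np.radians(c['fovy'])/2)
    return R,t,f,c['cx'],c['cy']
def plane(k,uv,z,s=1.0):
    R,t,f,cx,cy=k; u,v=np.array(uv)*s
    d=R.T@np.array([(u-cx)/f,(v-cy)/f,1]);C=-R.T@t
    return C+d*(z-C[2])/d[2]
def proj(k,X):
    R,t,f,cx,cy=k;p=R@np.array(X)+t;return np.array([f*p[0]/p[2]+cx,f*p[1]/p[2]+cy])
E
python3 - <<'E'
from h import *
import pickle
o=bot.get_obs();K={}
for n in ['scene','side','wrist']:
    c=save(n,f'pics/{n}0.png');K[n]=cam(c,o);print(n,c['fovy'],c['cx'],c['cy'],(-K[n][0].T@K[n][1]).round(3),K[n][0].round(2).tolist())
pickle.dump(K,open('k0.pkl','wb'))
print(o['tcp_rot'],o['gripper_width'],o['t'])
E
```

```text
scene 55.463818629671394 258.74961192608515 189.78581138660152 [1.115 0.359 0.573] [[-0.6, 0.8, 0.02], [0.47, 0.37, -0.8], [-0.65, -0.47, -0.6]]
side 48.32385784342972 256.15992784404284 192.90984525229325 [ 0.332 -0.605  0.794] [[0.93, -0.38, -0.01], [-0.28, -0.69, -0.67], [0.24, 0.62, -0.75]]
wrist 59.87966343058511 253.94104970152844 189.04461475631592 [0.079 0.575 0.384] [[0.25, 0.97, -0.0], [0.94, -0.25, 0.24], [0.23, -0.06, -0.97]]
[[-9.67459164e-01  2.53026633e-01 -5.38395583e-04]
 [ 2.53027192e-01  9.67457622e-01 -1.72907047e-03]
 [ 8.33740323e-05 -1.80903379e-03 -9.99998360e-01]] 0.09107966433849832 0.0
```

View pics/scene0.png

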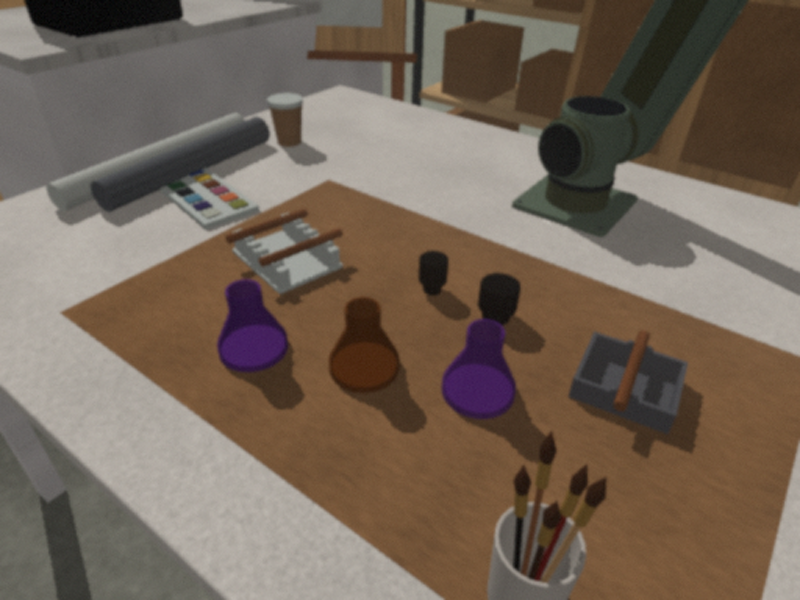

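View pics/side0.png

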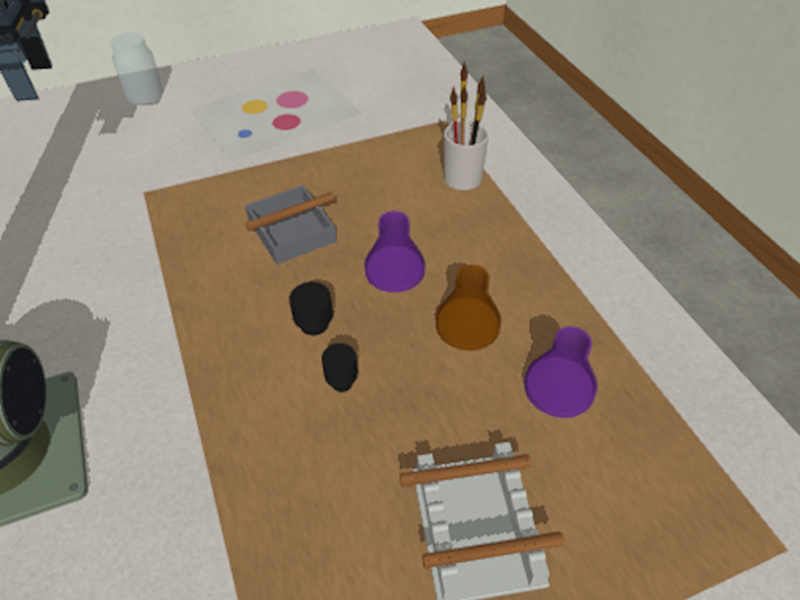

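Both views show the tray with the rod (side 247,225–336,199; scene 644,335–622,405), the rack, the amber flask (side 472,270–340) and the stoppers. The smaller stopper is at side (340,367) and scene (433,272). I'll enlarge these areas.

```bash
python3 - <<'E'
from h import *
a=viewer.read_camera('side')['img'][:,:,::-1];b=viewer.read_camera('scene')['img'][:,:,::-1]
def crop(im,x,y,w,h,s):
    return cv2.resize(im[y:y+h,x:x+w],None,fx=s,fy=s,interpolation=cv2.INTER_CUBIC)
# A: side 4x: flask+stoppers 180..380 x 110..260
cv2.imwrite('pics/A.png',crop(a,150,110,200,150,4))
# B: left side rack (x250..370,y270..384) ; right: scene flask/stoppers
B=np.zeros((600,800,3),np.uint8)
B[:,:400]=crop(b,210,150,133,200,3)[:600,:400] if 0 else cv2.resize(b[150:300,200:300],(400,600),interpolation=cv2.INTER_CUBIC)
B[:,400:]=cv2.resize(a[234:384,250:350],(400,600),interpolation=cv2.INTER_CUBIC)
cv2.imwrite('pics/B.png',B)
E
```

```text
(no output)
```

View pics/A.png

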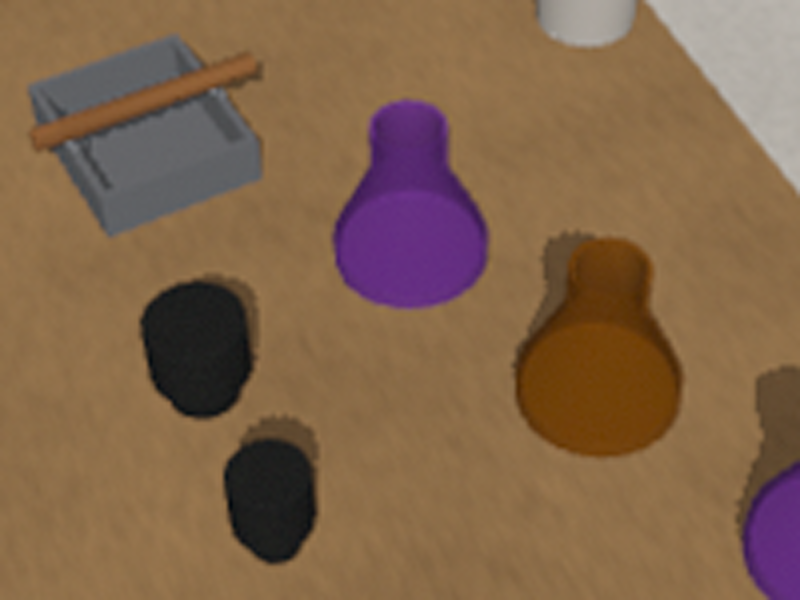

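View pics/B.png

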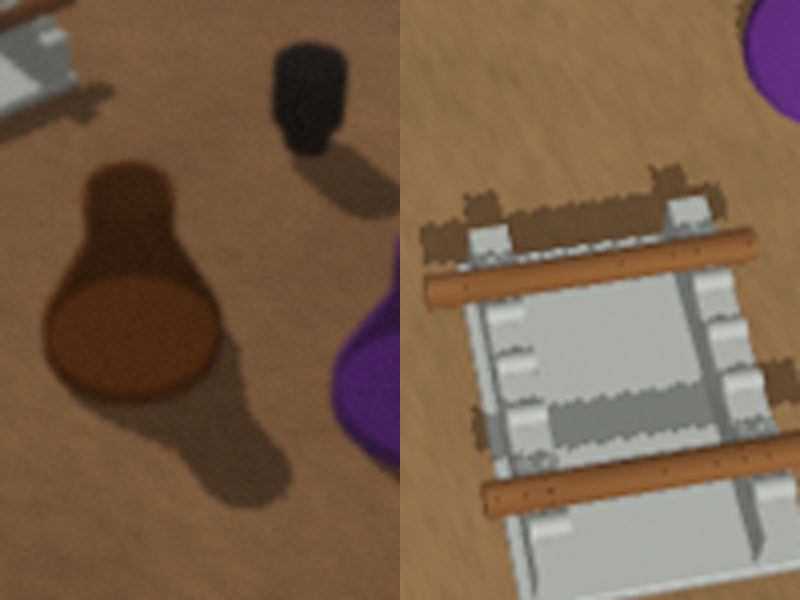

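A shows the rod ends at (41,136) and (252,68), the flask rim centre near (611,252), the small stopper at (270,500) and the big one at (197,345). B shows the rack rods with left ends at (432,290) and (492,500), and the middle ribs at about (517,370) and (728,333). Next I'll fit silhouettes for the round parts and use the pixels for the rods.

```bash
cat > fit.py <<'E'
from h import *
from scipy.optimize import minimize
def sil(k,x,y,prof,shape=(384,512),s=4):
    m=np.zeros((shape[0]*s,shape[1]*s),np.uint8);th=np.linspace(0,2*np.pi,40)
    rings=[np.array([proj(k,[x+r*np.cos(a),y+r*np.sin(a),z]) for a in th]) for z,r in prof]
    for A,B in zip(rings,rings[1:]):
        h=cv2.convexHull(np.vstack([A,B]).astype(np.float32))
        cv2.fillConvexPoly(m,np.round((h+.5)*s).astype(np.int32),255)
    return cv2.resize(m,shape[::-1],interpolation=cv2.INTER_AREA)/255.
def fit(ks,masks,prof,x0):
    def c(p):
        e=0
        for k,M in zip(ks,masks):
            S=sil(k,*p,prof);q=proj(k,[*p,.05]).astype(int)
            e+=np.abs(S-M).sum()/S.sum()
        return e
    r=minimize(c,x0,method='Nelder-Mead',options=dict(initial_simplex=[x0,x0+[.01,0],x0+[0,.01]],xatol=2e-4,fatol=1e-4));return r.x,r.fun
FL=[(0,.05),(.012,.05),(.074,.024),(.11,.024)]
SM=[(0,.015),(.022,.018),(.0221,.024),(.066,.024)]
BG=[(0,.022),(.022,.026),(.0221,.031),(.066,.031)]
def comp(m,uv):
    n,L=cv2.connectedComponents(m.astype(np.uint8));u,v=np.round(uv).astype(int);return (L==L[v,u]).astype(float)
E
python3 - <<'E'
from fit import *
import pickle
K=pickle.load(open('k0.pkl','rb'));ks=[K['side'],K['scene']]
im=[cv2.imread(f) for f in()]
I=[viewer.read_camera(n)['img'] for n in('side','scene')]
A=lambda u,v:(150+u/4-.375,110+v/4-.375)
Bs=lambda u,v:(250+(u-400)/4-.375,234+v/4-.375)
kS,kC=ks
dark=[i.max(2)<45 for i in I]
hsv=[cv2.cvtColor(i,cv2.COLOR_RGB2HSV) for i in I]
amb=[(h[:,:,1]>s)&(h[:,:,0]<25) for h,s in zip(hsv,(200,175))]
for n,ms,prof,ps,pc in [('flask',amb,FL,A(600,390),(200+130/4,150+330/4)),('small',dark,SM,A(270,500),(433*.64,272*.64)),('big',dark,BG,A(197,345),(498*.64,297*.64))]:
    M=[comp(ms[0],ps),comp(ms[1],pc)]
    x0=plane(kS,ps,.04)[:2]
    print(n,[m.sum() for m in M],*[np.round(v,4) for v in fit(ks,M,prof,x0)],*[np.round(fit([k],[m],prof,x0)[0],4) for k,m in zip(ks,M)])
def line(n,p,q):
    d=(q-p)[:2];print(n,p.round(4),q.round(4),'mid',((p+q)/2).round(4),'len',np.linalg.norm(d).round(4),'ang',np.arctan2(d[1],d[0]).round(4))
line('rod side',plane(kS,A(41,136),.044),plane(kS,A(254,67),.044))
line('rod scene',plane(kC,(642,334),.044,.64),plane(kC,(623,404),.044,.64))
line('rA',plane(kS,Bs(432,290),.05),plane(kS,Bs(751,245),.05))
line('rB',plane(kS,Bs(491,500),.05),plane(kS,(559*.64,541*.64),.05))
line('rail',plane(kS,Bs(490,240),.048),plane(kS,Bs(690,211),.048))
line('rib1',plane(kS,Bs(503,316),.048),plane(kS,Bs(713,283),.048))
line('rib2',plane(kS,Bs(517,368),.048),plane(kS,Bs(728,332),.048))
line('rib3',plane(kS,Bs(527,420),.048),plane(kS,Bs(743,384),.048))
E
```

```text
flask [np.float64(1549.0), np.float64(1632.0)] [ 0.6691 -0.0303] 0.2532 [ 0.6697 -0.0281] [ 0.6651 -0.0342]
small [np.float64(537.0), np.float64(384.0)] [ 0.4565 -0.0597] 0.3217 [ 0.4561 -0.0595] [ 0.4533 -0.0637]
big [np.float64(711.0), np.float64(636.0)] [0.4513 0.0616] 0.2885 [0.4516 0.0624] [0.4457 0.058 ]
rod side [0.4096 0.274  0.044 ] [0.5608 0.2874 0.044 ] mid [0.4852 0.2807 0.044 ] len 0.1518 ang 0.089
rod scene [0.4027 0.2691 0.044 ] [0.5527 0.2948 0.044 ] mid [0.4777 0.282  0.044 ] len 0.1522 ang 0.1694
rA [ 0.4716 -0.2537  0.05  ] [ 0.622  -0.2899  0.05  ] mid [ 0.5468 -0.2718  0.05  ] len 0.1547 ang -0.2362
rB [ 0.4581 -0.3546  0.05  ] [ 0.606  -0.3914  0.05  ] mid [ 0.532 -0.373  0.05 ] len 0.1525 ang -0.244
rail [ 0.5077 -0.2391  0.048 ] [ 0.6043 -0.2617  0.048 ] mid [ 0.556  -0.2504  0.048 ] len 0.0992 ang -0.2295
rib1 [ 0.4977 -0.2775  0.048 ] [ 0.5964 -0.2997  0.048 ] mid [ 0.547  -0.2886  0.048 ] len 0.1012 ang -0.2216
rib2 [ 0.4934 -0.3033  0.048 ] [ 0.591  -0.3242  0.048 ] mid [ 0.5422 -0.3137  0.048 ] len 0.0999 ang -0.2114
rib3 [ 0.4875 -0.3273  0.048 ] [ 0.5852 -0.349   0.048 ] mid [ 0.5363 -0.3381  0.048 ] len 0.1 ang -0.2187
```

```bash
python3 -m jog '[[[-1,40,-33,0,0.04],[-1,80,-66,0,0.08],[-1,120,-98,0,0.12],[-1,160,-131,0,0.16],[-1,200,-164,0,0.2],[-1,240,-197,0,0.25],[-1,280,-230,0,0.3],[-1,320,-262,0,0.35],[-1,336,-275,0,0.38],[-1,336,-275,0,0.38]]]' 20
python3 - <<'E'
from h import *
import pickle
o=bot.get_obs();c=save('wrist','pics/w1.png');k=cam(c,o);pickle.dump(k,open('k1.pkl','wb'))
print(o['t'],o['tool_pos'],o['tcp_rot'],o['wrist_force'])
E
```

```text
t: 1.35
tool_pos: [0.4846, 0.2786, 0.2137]
tcp_rot: [[-0.993, -0.119, 0.001], [-0.119, 0.993, -0.001], [-0.001, -0.001, -1.0]]
wrist_force: [-1.1, 0.8, -0.5]
gripper_width: 0.0911
grasp_force: 0.0
1.35 [0.48460661 0.27857731 0.21372415] [[-9.92862681e-01 -1.19255386e-01  1.36023529e-03]
 [-1.19256525e-01  9.92863162e-01 -7.89689585e-04]
 [-1.25635278e-03 -9.46270253e-04 -9.99998763e-01]] [-1.06877056  0.79494283 -0.51821383]
```

View pics/w1.png

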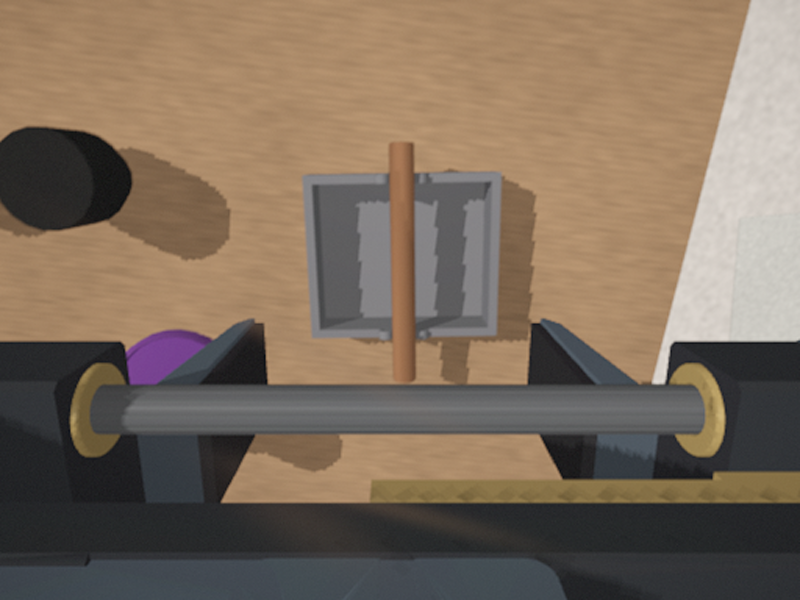

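The rod runs from (401,143) to (404,381). The tray outline corners are about (304,176), (500,173), (497,334) and (312,338).

```bash
python3 - <<'E'
from h import *
import pickle
k=pickle.load(open('k1.pkl','rb'))
p=plane(k,(401,144),.046,.64);q=plane(k,(404,381),.046,.64);d=q-p
print(p,q,(p+q)/2,np.linalg.norm(d),np.arctan2(d[1],d[0]))
print([plane(k,u,.036,.64).round(4) for u in((304,176),(500,173),(497,334),(312,338))], np.mean([plane(k,u,.036,.64) for u in((304,176),(500,173),(497,334),(312,338))],0))
E
```

```text
[0.40357061 0.27307516 0.046     ] [0.56115819 0.29426734 0.046     ] [0.4823644  0.28367125 0.046     ] 0.1590061436027512 0.13367677479572979
[array([0.4306, 0.2127, 0.036 ]), array([0.4136, 0.3392, 0.036 ]), array([0.5225, 0.3554, 0.036 ]), array([0.5408, 0.2267, 0.036 ])] [0.47686303 0.28351695 0.036     ]
```

```bash
python3 -m jog '[[[0,1,3,-40,0.014],[0,1,3,-80,0.014],[0,1,3,-110,0.014],[0,1,3,-110,0.014],[0,1,3,-110,0.014]]]' 20
```

```text
t: 1.9
tool_pos: [0.4821, 0.2852, 0.1045]
tcp_rot: [[-0.99, -0.139, -0.0], [-0.139, 0.99, 0.0], [0.0, 0.0, -1.0]]
wrist_force: [-0.0, 0.0, 0.9]
gripper_width: 0.0542
grasp_force: 0.0
```

```bash
python3 -m jog '[[[0,0,-1,-40,-0.003],[0,0,-1,-70,-0.003],[0,0,-1,-79,-0.003],[0,0,-1,-79,-0.003],[1,0,-1,-79,-0.003],[1,0,-1,-79,-0.003],[1,0,-1,-79,-0.003],[1,0,-1,-79,-0.003],[1,0,-1,-79,-0.003],[1,0,-1,-79,-0.003]]]' 20
```

```text
t: 2.9
tool_pos: [0.483, 0.2831, 0.0258]
tcp_rot: [[-0.991, -0.135, 0.001], [-0.135, 0.991, 0.0], [-0.001, -0.0, -1.0]]
wrist_force: [-0.1, -2.3, 6.7]
gripper_width: 0.0154
grasp_force: 20.0
```

```bash
python3 -m jog '[[[1,0,0,15,0],[1,0,0,45,0],[1,0,0,85,0],[1,2,-20,125,0],[1,5,-60,160,-0.03],[1,9,-105,185,-0.06],[1,14,-150,185,-0.09],[1,18,-195,185,-0.12],[1,22,-240,185,-0.15],[1,26,-285,185,-0.18]]]' 
python3 -m jog '[[[1,4,-45,0,-0.03],[1,8,-90,0,-0.06],[1,12,-135,0,-0.09],[1,16,-180,0,-0.12],[1,20,-225,0,-0.15],[1,24,-265,0,-0.18],[1,28,-300,0,-0.185],[1,30,-320,0,-0.185],[1,30,-320,0,-0.185],[1,30,-320,0,-0.185]]]'
python3 - <<'E'
from h import *
import pickle
o=bot.get_obs();c=save('wrist','pics/w2.png');k=cam(c,o);pickle.dump(k,open('k2.pkl','wb'))
print(o['t'],o['tool_pos'],o['tcp_rot'],o['wrist_force'])
E
```

```text
t: 3.9
tool_pos: [0.5082, -0.0032, 0.2099]
tcp_rot: [[-0.999, 0.046, 0.0], [0.046, 0.999, 0.001], [-0.0, 0.001, -1.0]]
wrist_force: [0.4, -1.0, -0.1]
gripper_width: 0.0155
grasp_force: 20.0
t: 4.9
tool_pos: [0.5383, -0.3207, 0.2095]
tcp_rot: [[-0.974, 0.228, -0.001], [0.228, 0.974, 0.002], [0.001, 0.002, -1.0]]
wrist_force: [-1.1, -0.5, -0.3]
gripper_width: 0.0155
grasp_force: 20.0
4.9 [ 0.53827379 -0.32067128  0.20948925] [[-9.73687632e-01  2.27885120e-01 -8.76419673e-04]
 [ 2.27883123e-01  9.73686560e-01  1.94017517e-03]
 [ 1.29549511e-03  1.68940331e-03 -9.99997734e-01]] [-1.08887024 -0.46792796 -0.32326222]
```

View pics/w2.png

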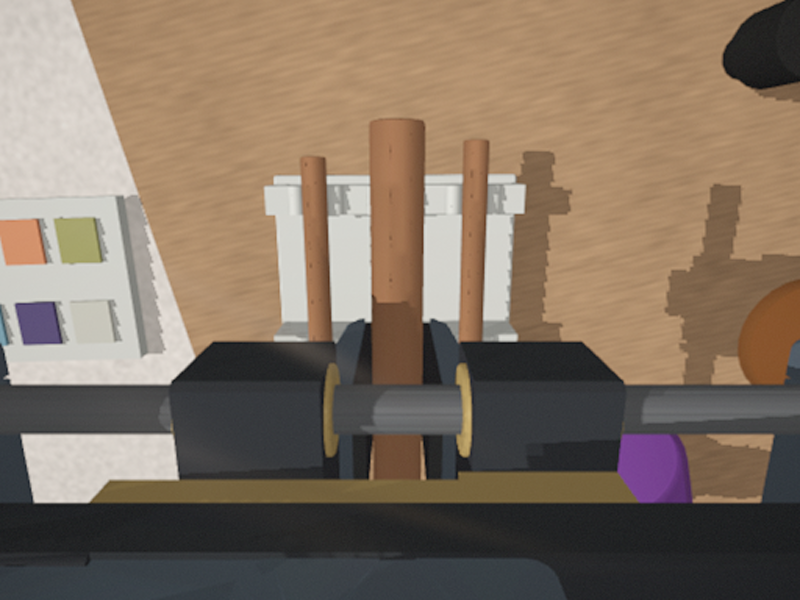

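The rack rods run from (313,158) to (320,340) and from (476,141) to (471,340). The held rod's end is at (397,120), and the near rail spans (266–525, 185–213).

```bash
python3 - <<'E'
from h import *
import pickle
k=pickle.load(open('k2.pkl','rb'));P=lambda u,v,z:plane(k,(u,v),z,.64)
a=P(313,158,.053),P(319.5,340,.053);b=P(476,141,.053),P(471.5,340,.053)
A=lambda p:np.arctan2(p[1][1]-p[0][1],p[1][0]-p[0][0])
print(A(a),A(b)); an=(A(a)+A(b))/2;e=np.array([np.cos(an),np.sin(an)]);n=np.array([-e[1],e[0]])
t=np.array([.53827,-.32067])
for q in (a,b):print([((p[:2]-t)@e,(p[:2]-t)@n) for p in q])
print('rail',[((p[:2]-t)@e,(p[:2]-t)@n) for p in (P(266,200,.042),P(525,198,.042))])
h=[P(397,122,.2285+.003),P(397,300,.2285+.006)];print('held',A(h),[((p[:2]-t)@e,(p[:2]-t)@n) for p in h])
E
```

```text
-0.23287297585853164 -0.21771335311513343
[(np.float64(-0.07377308441509962), np.float64(-0.048832034017464054)), (np.float64(0.04255085638363158), np.float64(-0.04971376443297383))]
[(np.float64(-0.08312590932893973), np.float64(0.04981020490572835)), (np.float64(0.04315631450028254), np.float64(0.05076741867379607))]
rail [(np.float64(-0.048140050544429755), np.float64(-0.08172910138154876)), (np.float64(-0.04845621342759361), np.float64(0.08384370100509816))]
held -0.23091457929498743 [(np.float64(-0.08048689750196095), np.float64(0.001910376708225501)), (np.float64(-0.03138538514854581), np.float64(0.0016343538321041129))]
```

```bash
python3 -m jog '[[[1,2,-1,-45,0.005],[1,2,-1,-90,0.005],[1,2,-1,-130,0.005],[1,2,-1,-155,0.005],[1,2,-1,-165,0.005],[1,2,-1,-170,0.005],[1,2,-1,-173,0.005],[1,2,-1,-175,0.005],[1,2,-1,-176,0.005],[1,2,-1,-176,0.005]]]'
```

```text
t: 5.95
tool_pos: [0.5408, -0.3229, 0.0347]
tcp_rot: [[-0.975, 0.223, 0.001], [0.223, 0.975, -0.001], [-0.001, -0.0, -1.0]]
wrist_force: [0.7, 0.4, 0.1]
gripper_width: 0.0151
grasp_force: 20.0
```

```bash
python3 -m jog '[[[1,0,0,-1.5,0],[1,0,0,-3,0],[1,0,0,-3,0],[1,0,0,-3,0]]]'; python3 - <<'E'
from h import *
o=bot.get_obs();c=save('side','pics/s3.png');i=c['img'][:,:,::-1];cv2.imwrite('pics/s3c.png',cv2.resize(i[264:384,230:390],(800,600),interpolation=cv2.INTER_CUBIC))
E
```

```text
t: 6.35
tool_pos: [0.5407, -0.3229, 0.0318]
tcp_rot: [[-0.975, 0.223, 0.001], [0.223, 0.975, -0.001], [-0.001, -0.0, -1.0]]
wrist_force: [-1.9, 0.7, 4.6]
gripper_width: 0.0152
grasp_force: 20.0
```

View pics/s3c.png

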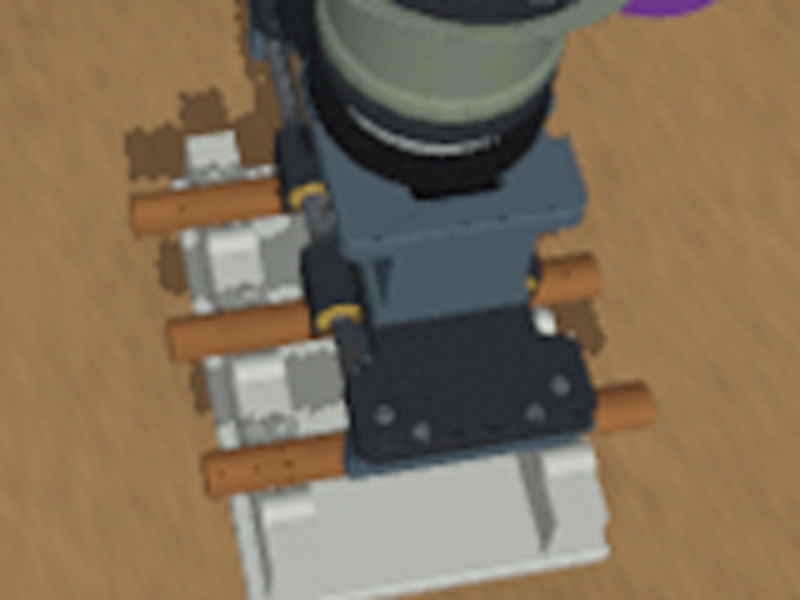

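The rod lies between the rib pairs, from (170,340) to (600,280), and it touches at the expected height. I'll open only part way, so the fingers stay clear of the neighbouring rods, and then rise.

```bash
python3 -m jog '[[[0.3,0,0,-3,0],[0.3,0,0,-3,0],[0.3,0,0,-3,0],[0.3,0,0,-3,0]]]'; python3 -m jog '[[[0.3,0,0,5,0],[0.3,0,0,25,0],[0.3,0,0,65,0],[0.3,0,0,110,0],[0.3,-15,30,140,0.05],[-1,-30,75,155,0.1],[-1,-45,120,155,0.15],[-1,-60,165,155,0.2],[-1,-75,210,155,0.22],[-1,-85,240,155,0.22]]]'
python3 - <<'E'
from h import *
o=bot.get_obs();print(o['tool_pos'],o['tcp_rot'].round(3) if hasattr(o['tcp_rot'],'round') else '')
import pickle
c=save('wrist','pics/w4.png');k=cam(c,o);pickle.dump(k,open('k4.pkl','wb'))
i=viewer.read_camera('side')['img'][:,:,::-1];cv2.imwrite('pics/s4c.png',cv2.resize(i[264:384,230:390],(800,600),interpolation=cv2.INTER_CUBIC))
a=cv2.imread('pics/w4.png');b=cv2.imread('pics/s4c.png')
cv2.imwrite('pics/w4x.png',np.hstack([cv2.resize(a,(500,375)),cv2.resize(b,(300,375))[:, :]]))
E
```

```text
t: 6.8
tool_pos: [0.5404, -0.3227, 0.0277]
tcp_rot: [[-0.975, 0.223, -0.0], [0.223, 0.975, 0.0], [0.0, 0.0, -1.0]]
wrist_force: [-0.4, -0.7, 0.4]
gripper_width: 0.0318
grasp_force: 0.0
t: 7.8
tool_pos: [0.4539, -0.0803, 0.1835]
tcp_rot: [[-1.0, 0.004, 0.0], [0.004, 1.0, 0.001], [-0.0, 0.001, -1.0]]
wrist_force: [1.9, 0.2, 1.3]
gripper_width: 0.069
grasp_force: 0.0
[ 0.45393201 -0.08032682  0.18347703] [[-1.     0.004  0.   ]
 [ 0.004  1.     0.001]
 [-0.     0.001 -1.   ]]
```

View pics/w4x.png

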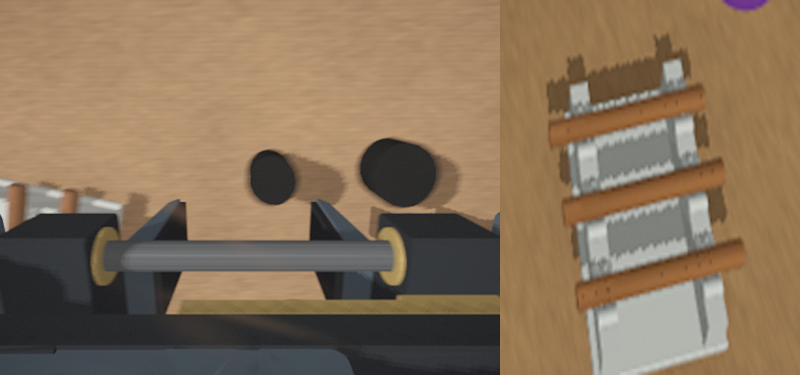

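The rod is in the middle groove. The small stopper is in view at about (272,177) in the left panel and the big one at (398,172). I'll fit both with the wrist silhouette.

```bash
python3 - <<'E'
from fit import *
import pickle
k=pickle.load(open('k4.pkl','rb'));im=cv2.resize(cv2.imread('pics/w4.png'),(512,384),interpolation=cv2.INTER_AREA)
for n,p,pr,x0 in (('small',(272,177),SM,[.456,-.06]),('big',(398,172),BG,[.451,.061])):
    for th in (50,65):
        M=comp(im.max(2)<th,np.array(p)*1.024);print(n,M.sum(),fit([k],[M],pr,np.array(x0)))
o=bot.get_obs();print(o['tool_pos'],o['gripper_width'])
E
```

```text
small 1904.0 (array([ 0.45373563, -0.06020991]), np.float64(0.24828107384878403))
small 1966.0 (array([ 0.45386641, -0.05893661]), np.float64(0.22486648958046646))
big 3999.0 (array([0.44994531, 0.05992578]), np.float64(0.17474531825199627))
big 4096.0 (array([0.4508777 , 0.06115751]), np.float64(0.15493554904478593))
[ 0.45375306 -0.07973139  0.18357685] 0.0770032273275027
```

```bash
python3 - <<'E'
from fit import *
import pickle
k=pickle.load(open('k4.pkl','rb'));im=cv2.resize(cv2.imread('pics/w4.png'),(512,384),interpolation=cv2.INTER_AREA)
M=comp(im.max(2)<65,np.array((272,177))*1.024)
S=sil(k,.4538,-.059,SM)
bb=lambda m:(cv2.boundingRect((m>.5).astype(np.uint8)),m.sum(),[a.mean() for a in np.nonzero(m>.5)])
print(bb(M),bb(S))
o=im.copy();
for m,c in((M,(0,255,0)),(S,(0,0,255))):
    C,_=cv2.findContours((m>.5).astype(np.uint8),0,2);cv2.drawContours(o,C,-1,c,1)
cv2.imwrite('pics/ov.png',cv2.resize(o[130:230,220:370],(600,400),interpolation=cv2.INTER_NEAREST))
E
```

```text
((257, 154, 46, 55), np.float64(1966.0), [np.float64(181.61546286876907), np.float64(278.15818921668364)]) ((249, 152, 55, 60), np.float64(2541.0901960784313), [np.float64(181.9051724137931), np.float64(275.4216300940439)])
```

View pics/ov.png

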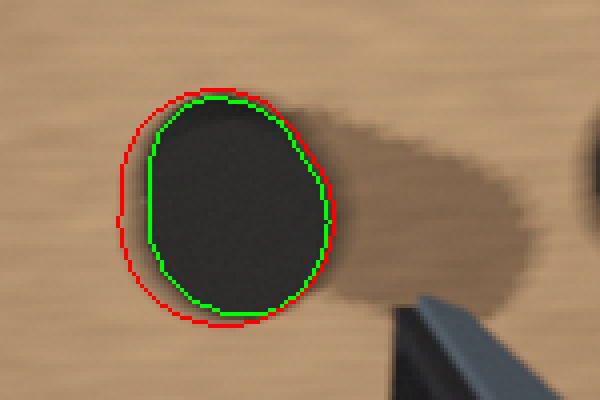

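The black region is a bit larger than the green outline, and my model is too wide on the left. I'll retake the picture now that the arm is still, at native resolution, with the scale free.

```bash
python3 - <<'E'
from fit import *
from scipy.optimize import minimize
o=bot.get_obs();c=viewer.read_camera('wrist');k=cam(c,o);im=c['img'];print((-k[0].T@k[1]).round(4))
for n,pr,x0,p in (('small',SM,[.454,-.06],(278,181)),('big',BG,[.45,.061],(407,176))):
  for th in (55,75,90):
    M=comp(im.max(2)<th,p)
    def f(q):
        S=sil(k,q[0],q[1],[(z,r*q[2]) for z,r in pr]);return np.abs(S-M).sum()/M.sum()
    x0=np.array([*x0[:2],1.]);r=minimize(f,x0,method='Nelder-Mead',options=dict(initial_simplex=x0+np.array([[0,0,0],[.012,0,0],[0,.012,0],[.004,.004,-.1]])))
    print(n,th,M.sum(),r.x.round(4),r.fun,im[p[1],p[0]])
for r in range(160,210,8): print(r,im[r,245:310:2].max(1).tolist())
E
```

```text
[ 0.3849 -0.0781  0.354 ]
small 55 2246.0 [ 0.4551 -0.0602  0.9362] 0.02285719274352662 [47 47 46]
small 75 2303.0 [ 0.455  -0.0602  0.948 ] 0.020134011051229 [47 47 46]
small 90 2336.0 [ 0.4551 -0.0601  0.9574] 0.020984421165726564 [47 47 46]
big 55 4400.0 [0.451  0.0603 0.9468] 0.014472370766488414 [40 38 38]
big 75 4474.0 [0.4511 0.0604 0.9576] 0.01575990253052495 [40 38 38]
big 90 4527.0 [0.4511 0.0605 0.9605] 0.016124603143665244 [40 38 38]
160 [182, 181, 182, 181, 182, 176, 57, 37, 36, 35, 37, 37, 36, 34, 32, 30, 33, 31, 29, 28, 33, 83, 127, 132, 132, 131, 130, 135, 161, 184, 184, 183, 181]
168 [176, 177, 175, 64, 38, 42, 47, 45, 46, 45, 45, 46, 46, 43, 44, 47, 43, 45, 43, 46, 45, 45, 44, 39, 86, 131, 134, 133, 133, 131, 130, 131, 131]
176 [175, 172, 51, 46, 46, 46, 46, 42, 46, 43, 43, 45, 45, 47, 45, 42, 46, 45, 44, 47, 46, 45, 44, 43, 43, 45, 43, 116, 132, 131, 130, 131, 130]
184 [184, 161, 42, 44, 45, 44, 44, 46, 47, 43, 46, 42, 43, 47, 48, 47, 44, 46, 46, 46, 46, 45, 45, 47, 44, 45, 47, 47, 119, 128, 127, 128, 128]
192 [180, 169, 56, 43, 43, 42, 44, 46, 45, 43, 45, 44, 45, 46, 45, 44, 42, 45, 45, 43, 45, 46, 45, 43, 46, 44, 41, 71, 133, 132, 132, 131, 130]
200 [180, 181, 184, 137, 42, 47, 45, 44, 40, 44, 44, 46, 44, 47, 45, 46, 46, 45, 44, 45, 43, 46, 44, 42, 44, 46, 128, 133, 132, 132, 131, 134, 134]
208 [185, 186, 186, 184, 184, 183, 173, 133, 83, 44, 44, 44, 47, 46, 42, 44, 47, 46, 45, 46, 40, 65, 176, 182, 180, 179, 181, 181, 181, 180, 174, 169, 156]
```

```bash
python3 -m jog '[[[-0.8,1.3,19.5,-10,0],[-0.8,1.3,19.5,-50,0],[-0.8,1.3,19.5,-90,0],[-0.8,1.3,19.5,-125,0],[-0.8,1.3,19.5,-145,0],[-0.8,1.3,19.5,-154,0],[-0.8,1.3,19.5,-154,0]]]' 30;  python3 -m jog '[[[1,0,0,0,0],[1,0,0,0,0],[1,0,0,0,0],[1,0,0,0,0],[1,0,0,0,0],[1,0,0,0,0],[1,0,0,0,0]]]' 30
```

```text
t: 8.65
tool_pos: [0.4568, -0.0639, 0.0282]
tcp_rot: [[-1.0, 0.006, -0.002], [0.006, 1.0, 0.0], [0.002, 0.0, -1.0]]
wrist_force: [-0.1, 0.5, -0.9]
gripper_width: 0.0821
grasp_force: 0.0
t: 9.35
tool_pos: [0.4571, -0.0631, 0.0295]
tcp_rot: [[-1.0, 0.005, 0.001], [0.005, 1.0, 0.0], [-0.001, 0.0, -1.0]]
wrist_force: [-0.7, 0.5, 5.1]
gripper_width: 0.0471
grasp_force: 30.0
```

```bash
python3 -m jog '[[[1,0,0,15,0],[1,0,0,50,0],[1,0,0,95,0],[1,0,0,140,0],[1,10,3,180,0],[1,40,8,205,0],[1,80,14,220,0],[1,120,20,230,0],[1,160,26,230,0],[1,200,30,230,0]]]';  python3 -m jog '[[[1,25,3,0,0],[1,35,3,0,0],[1,35,3,0,0],[1,35,3,0,0]]]'
python3 - <<'E'
from fit import *
import pickle
o=bot.get_obs();c=save('wrist','pics/w5.png');k=cam(c,o);pickle.dump((k,c['img']),open('k5.pkl','wb'));print(o['tool_pos'])
E
```

```text
t: 10.35
tool_pos: [0.6582, -0.0328, 0.2588]
tcp_rot: [[-1.0, 0.004, -0.0], [0.004, 1.0, -0.0], [0.0, -0.0, -1.0]]
wrist_force: [0.1, -0.2, -1.3]
gripper_width: 0.0474
grasp_force: 30.0
t: 10.75
tool_pos: [0.6906, -0.0304, 0.2586]
tcp_rot: [[-1.0, 0.005, -0.002], [0.005, 1.0, -0.0], [0.002, -0.0, -1.0]]
wrist_force: [-0.0, 0.8, -1.8]
gripper_width: 0.047
grasp_force: 30.0
[ 0.69063221 -0.03042694  0.25863778]
```

View pics/w5.png

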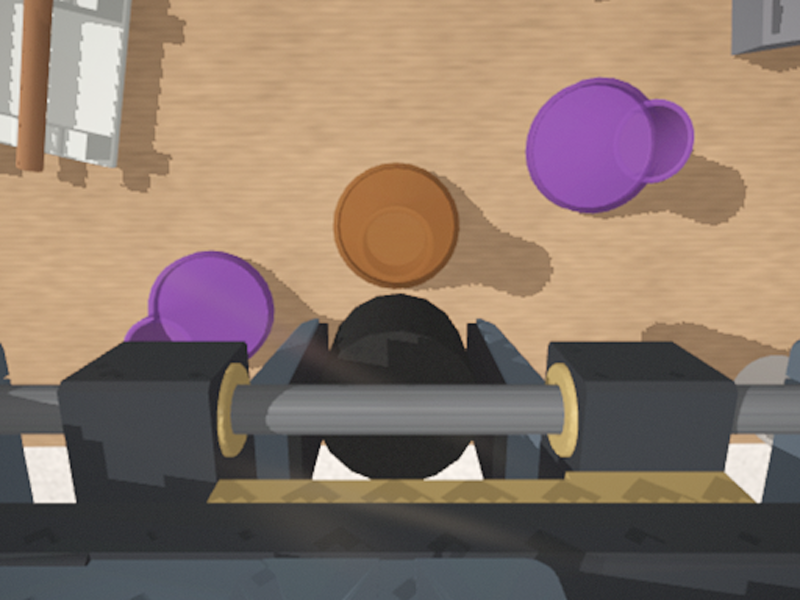

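Ten pictures are used. The amber flask foot is centred near (396,226), with the neck ring around (397,240), and the held stopper's upper edge is at row 294. From here I measure numerically.

```bash
python3 - <<'E'
from fit import *
import pickle
from scipy.optimize import minimize
k,im=pickle.load(open('k5.pkl','rb'))
hsv=cv2.cvtColor(im,cv2.COLOR_RGB2HSV);u,v=int(396*.64),int(190*.64)
print(hsv[v,u],hsv[50,200],hsv[int(240*.64),int(397*.64)],hsv[int(240*.64),int(520*.64)])
for th in (150,165):
    M=((hsv[:,:,1]>th)&(hsv[:,:,0]<25)).astype(np.uint8);M=cv2.morphologyEx(M,cv2.MORPH_CLOSE,np.ones((7,7)));M=comp(M,(u,v))
    x0=np.array([.669,-.03,1.]);f=lambda q:np.abs(sil(k,q[0],q[1],[(z,r*q[2]) for z,r in FL])-M).sum()/M.sum()
    r=minimize(f,x0,method='Nelder-Mead',options=dict(initial_simplex=x0+np.array([[0,0,0],[.012,0,0],[0,.012,0],[.004,.004,-.05]])));print(th,M.sum(),r.x.round(4),r.fun)
# rim ring: gradient energy on projected circles of r 24mm, 20mm at z=.11
g=cv2.GaussianBlur(im[:,:,1].astype(np.float32),(0,0),.8);G=np.hypot(cv2.Sobel(g,5,1,0),cv2.Sobel(g,5,0,1))
a=np.linspace(0,2*np.pi,90)
def e(x,y,r):
    P=np.array([proj(k,[x+r*np.cos(t),y+r*np.sin(t),.11]) for t in a],np.float32);return cv2.remap(G,P[:,0],P[:,1],1).mean()
for rs in ((.024,),(.02,),(.024,.02)):
    L=[(sum(e(x,y,r) for r in rs),x,y) for x in np.arange(.655,.685,.001) for y in np.arange(-.042,-.018,.001)];L.sort();print(rs,[tuple(np.round(l,4)) for l in L[-4:]])
# stopper in hand
o=bot.get_obs();z0=o['tool_pos'][2]+.019-.048
D=im.max(2)
for dx in (-.004,-.002,0,.002):
    S=sil(k,o['tool_pos'][0]+dx,o['tool_pos'][1],[(z0+z,r) for z,r in SM])>.5
    print(dx,np.nonzero(S[:,256])[0].min(),[(np.nonzero(S[q])[0].min(),np.nonzero(S[q])[0].max()) for q in (195,205)])
print('img top',[int(x) for x in D[182:200,256]]);print([int(x) for x in D[205,205:222]],[int(x) for x in D[205,286:304]])
E
```

```text
[ 14 158 165] [ 15  92 199] [ 14 158 168] [ 15 100 151]
150 4931.0 [ 0.6691 -0.0299  0.9855] 0.012053395683968172
165 195683.0 [ 0.7244 -0.2672 14.7873] 0.004727033007466157
(0.024,) [(np.float64(70.6036), np.float64(0.677), np.float64(-0.029)), (np.float64(70.638), np.float64(0.677), np.float64(-0.026)), (np.float64(70.6543), np.float64(0.677), np.float64(-0.03)), (np.float64(71.1072), np.float64(0.677), np.float64(-0.034))]
(0.02,) [(np.float64(76.1998), np.float64(0.681), np.float64(-0.031)), (np.float64(77.0736), np.float64(0.681), np.float64(-0.034)), (np.float64(77.4834), np.float64(0.681), np.float64(-0.032)), (np.float64(77.5466), np.float64(0.681), np.float64(-0.033))]
(0.024, 0.02) [(np.float64(129.9191), np.float64(0.677), np.float64(-0.032)), (np.float64(131.1981), np.float64(0.677), np.float64(-0.035)), (np.float64(131.6141), np.float64(0.677), np.float64(-0.033)), (np.float64(132.909), np.float64(0.677), np.float64(-0.034))]
-0.004 183 [(np.int64(221), np.int64(281)), (np.int64(213), np.int64(289))]
-0.002 187 [(np.int64(225), np.int64(277)), (np.int64(216), np.int64(286))]
0 191 [(np.int64(231), np.int64(271)), (np.int64(218), np.int64(284))]
0.002 194 [(np.int64(240), np.int64(262)), (np.int64(222), np.int64(280))]
img top [104, 102, 143, 194, 213, 176, 32, 41, 41, 45, 42, 42, 43, 40, 41, 43, 43, 40]
[157, 155, 157, 157, 157, 156, 155, 154, 154, 153, 154, 153, 154, 145, 121, 80, 44] [35, 29, 82, 189, 213, 208, 206, 205, 205, 205, 205, 205, 208, 210, 212, 212, 213, 217]
```

```bash
python3 -m jog '[[[1,-10,-0.6,-25,0],[1,-19.5,-0.6,-60,0],[1,-19.5,-0.6,-95,0],[1,-19.5,-0.6,-110,0],[1,-19.5,-0.6,-113,0],[1,-19.5,-0.6,-113,0],[1,-19.5,-0.6,-113,0]]]'
python3 - <<'E'
from fit import *
# numeric check from the side camera: flask amber silhouette and dark stopper bounds
o=bot.get_obs();c=viewer.read_camera('side');k=cam(c);im=c['img'];h=cv2.cvtColor(im,cv2.COLOR_RGB2HSV)
print(o['tool_pos'],o['wrist_force'])
M=comp((h[:,:,1]>200)&(h[:,:,0]<25),proj(k,[.669,-.03,.03]))
for nm,w in (('mask',M),('model',sil(k,.669,-.031,FL)>.5)):
    print(nm,[(r,int(np.nonzero(w[r])[0].min()),int(np.nonzero(w[r])[0].max())) for r in range(172,222,7) if np.any(w[r])],w.sum())
D=im.max(2)<45;q=proj(k,[.669,-.031,.135]);r0=int(q[1]);print(q)
S=sil(k,o['tool_pos'][0]-.0018,o['tool_pos'][1],[(o['tool_pos'][2]-.0295+z,r) for z,r in SM])>.5
for r in range(r0-14,r0+14,4): print(r,im[r,int(q[0])-20:int(q[0])+20].max(1).tolist(),np.nonzero(S[r])[0][[0,-1]]-int(q[0])+20 if S[r].any() else '')
E
```

```text
t: 11.5
tool_pos: [0.6729, -0.0309, 0.148]
tcp_rot: [[-1.0, 0.005, 0.003], [0.005, 1.0, -0.0], [-0.003, -0.0, -1.0]]
wrist_force: [-0.0, 0.4, -1.4]
gripper_width: 0.0473
grasp_force: 30.0
[ 0.67292148 -0.03092312  0.14798071] [-0.00431713  0.43485663 -1.37091087]
mask [(172, 294, 296), (179, 292, 311), (186, 291, 311), (193, 284, 314), (200, 280, 318), (207, 279, 319), (214, 282, 317), (221, 289, 311)] 1439.0
model [(172, 294, 310), (179, 291, 313), (186, 290, 312), (193, 285, 315), (200, 280, 318), (207, 278, 320), (214, 280, 319), (221, 287, 313)] 1679
[302.97829857 168.46967333]
154 [143, 103, 107, 106, 106, 105, 106, 106, 109, 101, 96, 55, 24, 28, 32, 23, 31, 30, 29, 31, 38, 34, 31, 45, 65, 68, 62, 72, 65, 45, 43, 47, 49, 47, 47, 47, 47, 45, 53, 60] [12 35]
158 [159, 146, 104, 107, 106, 107, 106, 106, 106, 107, 100, 79, 20, 22, 28, 25, 32, 32, 36, 35, 31, 21, 35, 57, 62, 63, 68, 77, 82, 80, 95, 102, 100, 101, 100, 101, 100, 99, 99, 99] [12 34]
162 [155, 150, 131, 106, 109, 108, 108, 106, 108, 108, 109, 93, 21, 25, 29, 30, 29, 33, 34, 28, 21, 26, 43, 63, 62, 68, 68, 83, 102, 100, 95, 90, 96, 100, 99, 99, 100, 99, 99, 100] [12 34]
166 [155, 155, 155, 133, 107, 106, 105, 106, 107, 107, 108, 87, 21, 25, 28, 28, 30, 33, 31, 31, 31, 34, 54, 81, 96, 96, 93, 88, 96, 99, 95, 94, 98, 97, 96, 95, 96, 94, 127, 154] [11 33]
170 [152, 155, 157, 159, 146, 105, 109, 109, 109, 108, 107, 109, 104, 85, 50, 28, 28, 32, 31, 37, 30, 45, 73, 87, 98, 95, 96, 96, 95, 96, 96, 96, 96, 95, 92, 87, 107, 142, 153, 153] [13 32]
174 [150, 152, 146, 122, 103, 105, 107, 106, 106, 105, 109, 118, 105, 104, 99, 57, 29, 27, 30, 30, 32, 49, 75, 84, 79, 55, 37, 29, 76, 123, 145, 161, 156, 155, 153, 153, 152, 152, 150, 150] [15 28]
178 [149, 151, 152, 142, 100, 102, 103, 107, 109, 103, 96, 107, 94, 100, 105, 106, 111, 108, 101, 93, 92, 85, 80, 94, 92, 100, 104, 97, 89, 100, 128, 142, 158, 156, 155, 152, 151, 152, 153, 154] [19 25]
```

The side camera agrees with the model to about 1 px. Now I lower the stopper in small steps.

```bash
python3 -m jog '[[[1,-1.5,0,0,0],[1,-1.5,0,-4,0],[1,-1.5,0,-8,0],[1,-1.5,0,-11,0],[1,-1.5,0,-14,0],[1,-1.5,0,-14,0]]]'
```

```text
t: 12.15
tool_pos: [0.6704, -0.0307, 0.1312]
tcp_rot: [[-1.0, 0.005, -0.001], [0.005, 1.0, 0.0], [0.001, 0.0, -1.0]]
wrist_force: [-0.4, 1.2, -0.4]
gripper_width: 0.047
grasp_force: 30.0
```

```bash
python3 -m jog '[[[1,0,0,-3,0],[1,0,0,-6,0],[1,0,0,-9,0],[1,0,0,-10,0],[1,0,0,-10,0]]]'; python3 -m jog '[[[1,0,0,-1.5,0],[1,0,0,-3,0],[1,0,0,-4,0],[1,0,0,-4,0]]]'
```

```text
t: 12.65
tool_pos: [0.6707, -0.0308, 0.1217]
tcp_rot: [[-1.0, 0.005, -0.0], [0.005, 1.0, 0.0], [0.0, 0.0, -1.0]]
wrist_force: [0.1, 0.6, -0.9]
gripper_width: 0.0474
grasp_force: 30.0
t: 13.05
tool_pos: [0.6707, -0.0308, 0.1178]
tcp_rot: [[-1.0, 0.005, -0.0], [0.005, 1.0, 0.0], [0.0, 0.0, -1.0]]
wrist_force: [0.4, -0.1, -0.8]
gripper_width: 0.0475
grasp_force: 30.0
```

Not touching yet. I'll press on until the wrist force rises.

```bash
python3 -m jog '[[[1,0,0,-1,0],[1,0,0,-2,0],[1,0,0,-2,0]]]'; python3 -m jog '[[[1,0,0,-0.5,0],[1,0,0,-1,0],[1,0,0,-1,0]]]'
```

```text
t: 13.35
tool_pos: [0.6709, -0.0308, 0.1175]
tcp_rot: [[-1.0, 0.005, 0.001], [0.005, 1.0, -0.0], [-0.001, -0.0, -1.0]]
wrist_force: [-2.5, 0.4, 5.8]
gripper_width: 0.0472
grasp_force: 30.0
t: 13.65
tool_pos: [0.6709, -0.0308, 0.1175]
tcp_rot: [[-1.0, 0.005, 0.002], [0.005, 1.0, -0.0], [-0.002, -0.0, -1.0]]
wrist_force: [-2.9, -0.0, 9.4]
gripper_width: 0.0469
grasp_force: 30.0
```

It stopped at exactly the predicted 0.1175 with 9 N, so it is seated. Releasing and rising.

```bash
python3 -m jog '[[[0.6,0,0,1,0],[-0.4,0,0,1,0],[-0.8,0,0,1,0],[-0.8,0,0,1,0],[-0.8,0,0,1,0],[-0.8,0,0,1,0]]]'; python3 -m jog '[[[-0.8,0,0,10,0],[-0.8,0,0,40,0],[-0.8,0,0,80,0],[-0.8,0,0,110,0],[-0.8,-30,0,120,0],[-0.8,-70,0,120,0],[-0.8,-100,0,120,0],[-0.8,-110,0,120,0],[-0.8,-110,0,120,0]]]'
python3 - <<'E'
from fit import *
c=viewer.read_camera('side');k=cam(c);im=c['img'];h=cv2.cvtColor(im,cv2.COLOR_RGB2HSV)
D=comp(im.max(2)<60,proj(k,[.669,-.031,.14]))
from scipy.optimize import minimize
x0=np.array([.669,-.031,.11]);f=lambda q:np.abs(sil(k,q[0],q[1],[(q[2],.024),(q[2]+.044,.024)])-D).sum()/D.sum()
for z in (.104,.107,.11,.113,.116):
    r=minimize(lambda p:f([*p,z]),x0[:2],method='Nelder-Mead',options=dict(initial_simplex=x0[:2]+np.array([[0,0],[.008,0],[0,.008]])));print(z,r.x.round(4),round(r.fun,3))
print(D.sum());o=bot.get_obs();print(o['tool_pos'],o['gripper_width'],o['qd'])
E
```

```text
t: 14.25
tool_pos: [0.6708, -0.0308, 0.1157]
tcp_rot: [[-1.0, 0.005, -0.0], [0.005, 1.0, 0.0], [0.0, 0.0, -1.0]]
wrist_force: [0.1, 0.1, -0.4]
gripper_width: 0.0813
grasp_force: 0.0
t: 15.15
tool_pos: [0.5604, -0.0308, 0.2372]
tcp_rot: [[-1.0, 0.005, 0.002], [0.005, 1.0, -0.0], [-0.002, -0.0, -1.0]]
wrist_force: [-0.3, 0.4, 1.1]
gripper_width: 0.082
grasp_force: 0.0
0.104 [ 0.6717 -0.025 ] 0.109
0.107 [ 0.6708 -0.0263] 0.118
0.11 [ 0.6692 -0.0282] 0.127
0.113 [ 0.667  -0.0324] 0.137
0.116 [ 0.6663 -0.0342] 0.146
528.0
[ 0.56158152 -0.03085409  0.23689628] 0.08199260902957219 [-0.00027681  0.02923508 -0.02672756  0.00172434 -0.00646899  0.00088834]
```

```bash
python3 -c "
from workcell import bot
print(bot.hand_in())"
```

```text
the job is handed in; nothing more can be done
None
```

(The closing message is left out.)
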